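Drift the old eccentric bush out of a link's eye

ROBOT

A 7-joint arm with a two-finger parallel gripper is mounted at the origin on the work surface. World frame = base frame: x ahead of the robot, y to its left, z up, the work surface at z = 0. Lengths are in m, angles in rad, forces in N, time in s.
With the tool pointing down it reaches from about 0.4 to 0.875 m from the base axis. Payload 19.3 kg.
Tool frame: the origin (TCP) lies at the very end of the fingers, on their centre line; the grasp point (between the pads) lies 19 mm behind it; y points along the fingers, x is the direction in which the jaws open and shut, and the axes are right-handed (so a half turn about y gives the same grasp; the last joint's range is limited). The gripper opens to 85 mm and grips with 20 to 120 N. Pads are 22 mm wide; open, the fingers measure 114 mm over their backs; the gripper's body (76 mm by 85 mm) begins 54 mm behind the grasp point. The pads swing forward as they close: fully open they stand 13 mm farther back than shut.
Start: joints at [1.23, 0.521, -0.036, 1.599, 0.021, 1.021, -0.113], TCP at [0.167, -0.602, 0.231] pointing down, gripper open.
Joint ranges: [-2.91, 2.91], [-0.3, 2.13], [-1.5, 1.42], [0.17, 2.43], [-1.26, 4.41], [0.16, 1.93], [-2.52, 2.52]. Speed limits (rad/s): [1.89, 1.89, 2.39, 2.39, 3.01, 3.01, 3.01].

INTERFACE

Orientations are given as [roll, pitch, yaw] about the fixed x, y, z axes, in that order (R = Rz(yaw) Ry(pitch) Rx(roll)).
In Python, from workcell import bot gives the robot as it stands. The module is installed in compiled form; this text tells all that it offers.
- The arm moves only by the shell command python3 -m crank 'ROWS' [FORCE]. ROWS is JSON, a list of rows, each an object of numbers: "hand": the closure, from 0 (fully open) to 1 (shut); "dx", "dy", "dz": the shift along the tool's x, y, z in mm; "yaw": the turn about the tool's y in rad. In form: [{"hand": .., "dx": .., "dy": .., "dz": .., "yaw": ..}, ...]. A call has 1 to 12 rows; each row is the pose to reach, as a shift and turn from the pose commanded when the call began, along the tool's axes at that moment; what a row does not reach only later rows make up. A row lasts 1/12 s, in which the tool goes at most 41.7 mm and 7.16 degrees, less where a joint would pass 70% of its speed; a pose out of reach is approached as far as the arm can. A call with a gripper value outside its range is refused whole. The fingers move at their own pace and stop on an object; FORCE is the grip in N (left out, the last holds). Time passes only in rows, so rows that repeat a pose let the fingers close. It gives the time, the measured TCP pose, the force and the opening at its end, in the units of the state.
- bot.observe(): the state, without advancing time (a new reading comes with each control period).
- bot.grab_frame(name): name is "scene" or "top" or "wrist"; returns the picture (400x640x3 uint8, red, green, blue); there is no depth.
- bot.camera_info(name): a dict with "fx", "fy", "cx", "cy" (pixels), "rvec" (rotation vector, rad) and "tvec" (3), from world to camera coordinates, as OpenCV has them. Camera axes: x right, y down, z forward; pixel columns grow to the right and rows downward; lengths in m; the calibration is good to about 2 mm. A picture is of the moment at which its call begins: read the wrist's pose just before it. camera_info takes no time and is no camera call; for the wrist camera it gives the pose at the moment of the call.
- bot.job_done(): hands the job in, once; it reports no verdict.
The state is a dict: "clock": time; "qpos": joint angles; "qd": joint speeds; "joint_efforts": joint torques, N m; "position": TCP position; "tool_rot": TCP orientation; "force": force on the tool from outside, world axes, zero at the start; "moment": the same for the moment, N m; "grip_width": finger opening in m.
Only numpy, scipy, OpenCV 4.12 (cv2) and the standard library are available. Lean on these libraries where they do the work, as an engineer would, in place of code of your own. Each camera call takes 0.05 s, during which the arm holds its last target.

TASK

Push the old white eccentric bush out through the underside of the clamped green link's eye with the blue-handled drift: feel the drift's pilot nose into the bush's off-centre bore with light touches before you press, then push gently and steadily until the bush drops into the catch tray below. Draw the drift back out and stand it upright in its stand again, leaving the other drifts and the new bronze bush alone.

Things in the scene. Friction and masses are not known exactly. Their poses are not given: they have to be found in the camera images.
- fixture: Dark base plate fixed to the bench, 10 mm thick, holding a green link flat: two eyes 54 mm in diameter, 24 mm thick, 150 mm apart. Origin: at bench level on the axis of the eye with the white bush; z up, x along the link to the other eye, bolted down (nut and stud up to 109 mm high). Plate from x = -60 to 205 mm, y = -55 to 55 mm. Eye underside 62 mm, top face 86 mm above the bench.
- eye_top (a point): Centre of the working eye at its top face, 86 mm above the bench. The eye's bore is vertical, 25 mm in diameter and goes right through (24 mm deep). The eye rests on two steel parallels 36 mm apart, on either side (in y) of the open space under the bore.
- tray (a point): Centre of the black catch tray's floor, 12 mm above the bench, straight below the bore between the parallels; inside 55 mm (x) by 36 mm (y), end lips up to 21 mm high. Open in front, behind and above, so the fallen bush can be seen from the ends.
- old_bush: Old white plastic bush: 25 mm outside, 26 mm long, 24 g, origin at the centre of its lower end, z up. Starts in the eye's bore, lower end flush with the underside, upper end 2 mm proud (88 mm high). Its bore is 11.6 mm wide and parallel to, but 2.5 mm off, its axis; which way is different each time and not told by the pose: look or feel. Tight: slides only under about 8 to 16 N.
- bush_top (a point): Centre of the outer round of the old bush's upper end; the middle of its bore is 2.5 mm from here, in an unknown direction. The bush lets go and falls once this end has been pushed to within about 3 mm of the eye's underside (about 62 mm above the bench).
- drift_blue: The drift that fits: stepped steel, blue handle, 105 mm long, about 180 g. Origin: pilot tip, z up, x across the handle's flats. From the tip: pilot dia 10 to 16 mm (0.8 mm play all round in the bush, small chamfer), shank dia 18 to 43 mm, collar dia 36 to 49 mm. The shoulder at 16 mm pushes the bush; the collar meets the eye's top when the shoulder is 3 mm below its underside: the bush has let go by then.
- drift_blue_handle (a point): Middle of the blue drift's handle, 77 mm above its tip: a flat-sided block 24 mm thick (drift's x) by 30 mm wide (drift's y), 56 mm long, rounded edges. At the start the drift hangs upright by its collar in one of the stand's holes, flats facing roughly across the row, tip 7 mm and this point 84 mm above the bench, up to about 2 mm off the hole's centre.
- drift_orange: Bystander: orange-handled drift in the stand, same length, steps and collar, but pilot 7 mm and shank 13 mm in diameter. Origin at its tip, z up.
- drift_black: Bystander: black-handled drift in the stand, same length, steps and collar, but pilot 16 mm and shank 25 mm in diameter. Origin at its tip, z up.
- stand: Wooden drift stand fixed to the bench, 70 (x) x 196 (y) x 50 mm high. Origin: centre of its underside. Three vertical through holes, dia 29 mm, at y = -62, 0 and 62 mm on its middle line; the three drifts stand in them in any order, collars on the stand's top, handles from 56 to 112 mm above the bench.
- new_bush: Bystander: new bronze bush standing on the bench, 25 mm in diameter, 26 mm high. Origin: centre of its underside.

How it is judged:
On the way, in this order (a step that is already met when the one before it is completed fails the run):
1. the blue drift's pilot is inside the bush, which is still in place in the link's eye (z of drift_blue in the frame of old_bush between 0 and 0.019 m and horizontal distance between drift_blue and old_bush below 0.005 m and z of old_bush in the frame of fixture above 0.056 m), for 0.05 s.
2. the bush is pushed right out below the link's eye, the blue drift reaching through the bore (z of old_bush in the frame of fixture below 0.036 m and z of drift_blue in the frame of fixture below 0.058 m and horizontal distance between drift_blue and fixture below 0.008 m), for 0.05 s.
At the end, for the whole second after the job is handed in: The old white bush lies at rest in the catch tray under the link's eye (its lower-end centre below 30 mm and within 35 mm of the bore's axis), and the blue drift stands released and still in a hole of the stand, upright within 0.08 rad, its collar down on the stand (tip below 12 mm) (height (world z) of old_bush below 0.03 m and horizontal distance between old_bush and fixture below 0.035 m and linear speed of each of old_bush, drift_blue below 0.02 m/s and angle between drift_blue's own z axis and vertical below 0.08 rad and height (world z) of drift_blue below 0.012 m and x of drift_blue in the frame of stand between -0.012 and 0.012 m and y of drift_blue in the frame of stand between -0.075 and 0.075 m); the robot touches nothing.
It fails at once if the bush is driven down (more than 5 mm) with the pilot not at least 4 mm inside it, so it goes crooked (z of old_bush in the frame of fixture between 0.041 and 0.057 m and z of drift_blue in the frame of old_bush above 0.022 m).
It fails at once if the drift presses on the bush or on the fixture and link with more than 30 N (contact force between drift_blue and fixture above 30 N or contact force between drift_blue and old_bush above 30 N).
It fails at once if another drift is moved more than 15 mm or tipped (distance of any of drift_orange, drift_black from where it was at the start of the episode above 0.015 m or angle between any of drift_orange, drift_black's own z axis and vertical above 0.2 rad).
It fails at once if the new bronze bush is moved more than 20 mm (distance of new_bush from where it was at the start of the episode above 0.02 m).
It also fails if it takes over 61 s, if anything falls off the work surface, if the arm or the gripper's body presses on something with over 40 N, if the wrist force passes 120 N, or if a joint passes its speed limit or range.

## Working session

There is one attempt and no reset: what is moved stays moved. The work goes in short steps, Python scripts to look and compute and a shell command to move; the robot and the scene stay as the last step left them, time stands still between calls to the robot, and variables do not carry over. Pictures are saved under pics/ and viewed, and the job is handed in when it is done.

```bash
mkdir -p pics; python3 - <<'E'
from workcell import bot
import cv2
s=bot.observe()
for k,v in s.items(): print(k,v)
for n in ("scene","top","wrist"):
    print(n,bot.camera_info(n))
    cv2.imwrite(f"pics/{n}0.png",bot.grab_frame(n)[:,:,::-1])
E
```

```text
clock 0.0
qpos [ 1.22980814  0.52202509 -0.03634211  1.60002116  0.02119597  1.02108869
 -0.11279333]
qd [ 2.35585931e-04  9.46306382e-05 -9.37079108e-04  7.09004625e-04
 -2.09693191e-03  4.33601081e-04 -1.14114002e-03]
joint_efforts [-8.32220885e-04 -9.27088666e+01  1.97894365e+00 -3.69909525e+01
  1.77069521e-02  8.26388161e-03  5.41987174e-05]
position [ 0.16706246 -0.60189959  0.23071395]
tool_rot [-1.57086844e+00  1.15521711e-03 -1.30000060e+00]
force [-0.18040452  0.16716046 -0.22295326]
moment [-0.01817669 -0.00548832 -0.01432358]
grip_width 0.08550918233197094
scene {'fx': 414.6003410098228, 'fy': 414.6003410098228, 'cx': 315.95755417598815, 'cy': 199.00054036813646, 'rvec': array([ 2.02479994,  1.5942825 , -0.51791398]), 'tvec': array([-0.1145906 , -0.3407822 ,  1.16188209])}
top {'fx': 504.62196270321056, 'fy': 504.62196270321056, 'cx': 325.7373897027088, 'cy': 203.59854990637524, 'rvec': array([ 2.09336787, -2.14926343,  0.17690561]), 'tvec': array([0.01425557, 0.49272142, 1.03712908])}
wrist {'fx': 292.73147291536696, 'fy': 292.73147291536696, 'cx': 320.690462862317, 'cy': 195.80769496241362, 'rvec': array([-2.28619005,  1.73700662,  0.28408412]), 'tvec': array([-0.62436106, -0.04166509,  0.38014906])}
```

View pics/scene0.png

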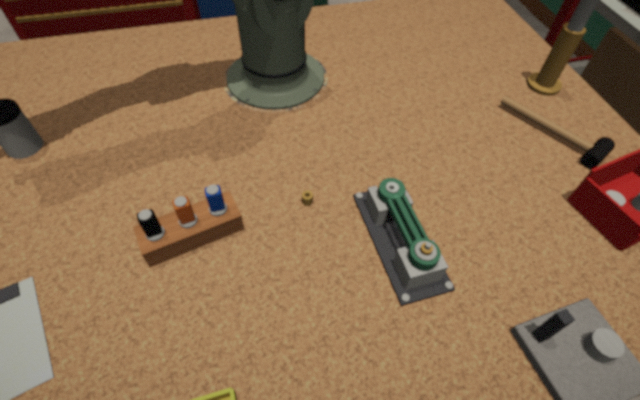

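View pics/top0.png

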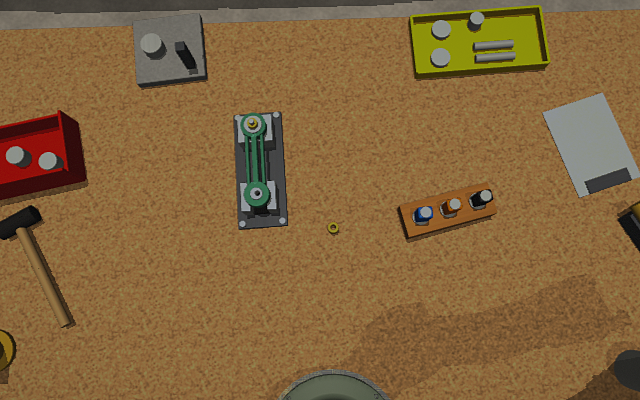

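View pics/wrist0.png

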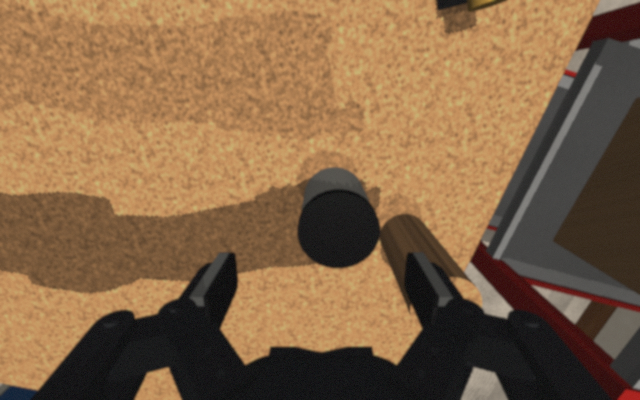

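```bash
cat > h.py <<'E'
from workcell import bot
import cv2, numpy as np
def cam(n):
    c=bot.camera_info(n); R=cv2.Rodrigues(np.array(c['rvec']))[0]; t=np.array(c['tvec'])
    K=np.array([[c['fx'],0,c['cx']],[0,c['fy'],c['cy']],[0,0,1]]); return K,R,t
def ray(C,uv,z):
    K,R,t=C; o=-R.T@t; d=R.T@np.linalg.solve(K,[uv[0],uv[1],1.]); return o+d*(z-o[2])/d[2]
def proj(C,P):
    K,R,t=C; p=K@(R@np.array(P)+t); return p[:2]/p[2]
def crop(im,x0,y0,x1,y1,f,name):
    cv2.imwrite('pics/'+name,cv2.resize(im[y0:y1,x0:x1,::-1],None,fx=f,fy=f,interpolation=cv2.INTER_CUBIC))
E
python3 - <<'E'
from h import *
a=cv2.imread('pics/top0.png')[:,:,::-1]; crop(a,390,170,510,250,6,'t_stand.png'); crop(a,225,100,345,240,4,'t_fix.png')
b=cv2.imread('pics/scene0.png')[:,:,::-1]; crop(b,120,170,260,270,5,'s_stand.png'); crop(b,340,170,460,310,4,'s_fix.png')
E
```

```text
(no output)
```

View pics/t_stand.png

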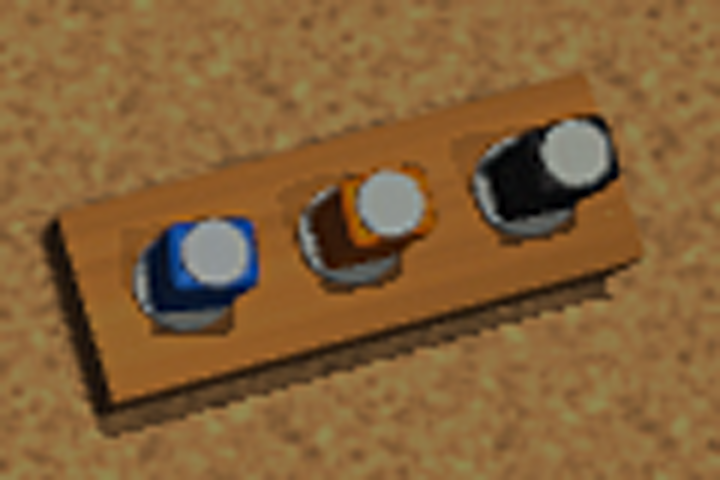

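View pics/t_fix.png

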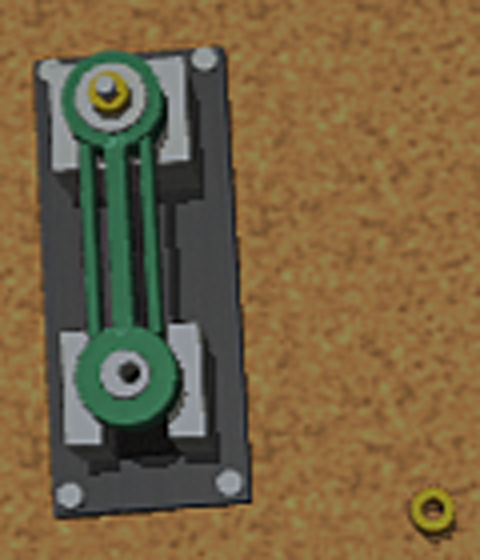

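View pics/s_stand.png

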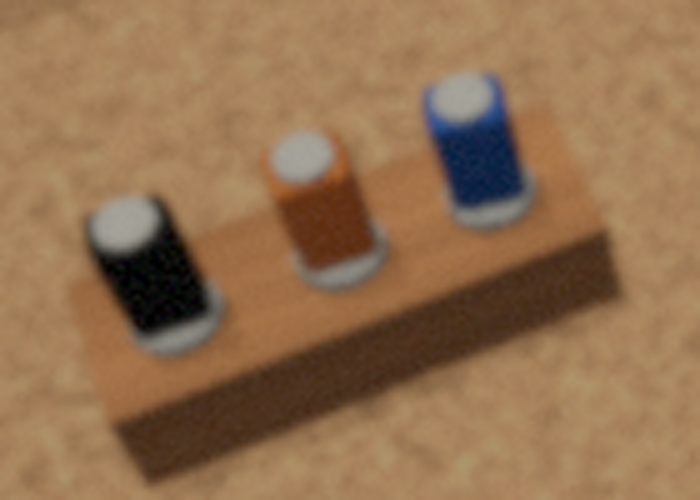

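View pics/s_fix.png

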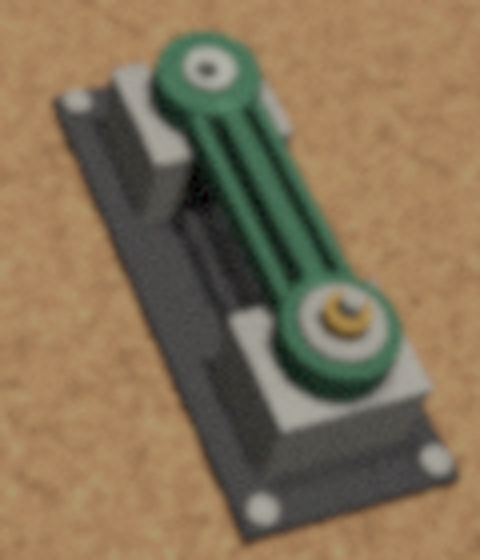

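```bash
python3 - <<'E'
from h import *
T=cam('top');S=cam('scene')
def t(u,v,o,f): return ((u+.5)/f-.5+o[0],(v+.5)/f-.5+o[1])
tp=lambda u,v:t(u,v,(390,170),6); tf=lambda u,v:t(u,v,(225,100),4)
sp=lambda u,v:t(u,v,(120,170),5); sf=lambda u,v:t(u,v,(340,170),4)
print('caps top',[ray(T,tp(*p),.112)[:2].round(4) for p in((216,252),(391,204),(576,153))])
print('caps scene',[ray(S,sp(*p),.112)[:2].round(4) for p in((463,97),(303,157),(126,223))])
print('stand corners top',[ray(T,tp(*p),.05)[:2].round(4) for p in((58,213),(107,405),(640,258),(580,73))])
print('stand corners scene',[ray(S,sp(*p),.05)[:2].round(4) for p in((118,422),(605,235),(548,103),(72,288))])
print('blue handle top corners',[ray(T,tp(*p),.110)[:2].round(4) for p in((175,222),(253,217),(258,285),(180,290))])
print('bush top',ray(T,tf(125,374),.088)[:2],ray(S,sf(210,68),.088)[:2])
print('bore',ray(T,tf(129.5,371.5),.088)[:2],ray(S,sf(207,69),.088)[:2])
print('eye green',ray(T,tf(127,377),.086)[:2],ray(S,sf(207,79),.086)[:2])
print('other eye',ray(T,tf(111,99),.086)[:2],ray(S,sf(341,330),.086)[:2])
print('plate c',[ray(T,tf(*p),.01)[:2].round(4) for p in((35,62),(223,45),(251,500),(57,517))])
print('newbush',ray(T,tf(432,511),.026)[:2])
E
```

```text
caps top [array([ 0.4589, -0.1982]), array([ 0.4735, -0.2573]), array([ 0.4891, -0.32  ])]
caps scene [array([ 0.4547, -0.1959]), array([ 0.4696, -0.2554]), array([ 0.485 , -0.3181])]
stand corners top [array([ 0.4844, -0.155 ]), array([ 0.4157, -0.1686]), array([ 0.4626, -0.3587]), array([ 0.5298, -0.3431])]
stand corners scene [array([ 0.5272, -0.3398]), array([ 0.4851, -0.1548]), array([ 0.4139, -0.1689]), array([ 0.4627, -0.3571])]
blue handle top corners [array([ 0.4698, -0.1856]), array([ 0.4707, -0.2116]), array([ 0.4478, -0.2118]), array([ 0.4468, -0.1859])]
bush top [0.51101995 0.14466127] [0.50936353 0.1461585 ]
bore [0.51227353 0.14232993] [0.50962168 0.14449483]
eye green [0.50981973 0.14392783] [0.51414117 0.14317909]
other eye [0.66071821 0.15238304] [0.66125688 0.152115  ]
plate c [array([0.7111, 0.2081]), array([0.718 , 0.1002]), array([0.4545, 0.0871]), array([0.448, 0.194])]
newbush [ 0.44364296 -0.01210883]
```

```bash
python3 -m crank '[{"hand":0,"dx":-312,"dy":10,"dz":388,"yaw":-1.32},{"hand":0,"dx":-312,"dy":10,"dz":388,"yaw":-1.32},{"hand":0,"dx":-312,"dy":10,"dz":388,"yaw":-1.32},{"hand":0,"dx":-312,"dy":10,"dz":388,"yaw":-1.32},{"hand":0,"dx":-312,"dy":10,"dz":388,"yaw":-1.32},{"hand":0,"dx":-312,"dy":10,"dz":388,"yaw":-1.32},{"hand":0,"dx":-312,"dy":10,"dz":388,"yaw":-1.32},{"hand":0,"dx":-312,"dy":10,"dz":388,"yaw":-1.32},{"hand":0,"dx":-312,"dy":10,"dz":388,"yaw":-1.32},{"hand":0,"dx":-312,"dy":10,"dz":388,"yaw":-1.32},{"hand":0,"dx":-312,"dy":10,"dz":388,"yaw":-1.32},{"hand":0,"dx":-312,"dy":10,"dz":388,"yaw":-1.32}]'
python3 - <<'E'
from h import *
s=bot.observe(); print(s['position'],s['tool_rot'],s['qpos'])
E
```

```text
clock: 1.15
position: [0.4584, -0.1959, 0.2213]
tool_rot: [-1.571, -0.0, 0.025]
force: [2.2, -1.1, 0.1]
grip_width: 0.0855
[ 0.4583812  -0.19587074  0.22132387] [-1.57073698e+00 -1.64179164e-04  2.52284651e-02] [ 0.67158397  0.36698529 -0.4911417   1.91931858  0.21644174  0.90680867
  0.0991099 ]
```

```bash
python3 - <<'E'
from h import *
W=cam('wrist')
im=bot.grab_frame('wrist'); cv2.imwrite('pics/w1.png',im[:,:,::-1])
np.save('W1.npy',np.hstack([W[0],W[1],W[2][:,None]]))
print(proj(W,[.4575,-.197,.112]), proj(W,[.4575,-.197,.056]),-W[1].T@W[2], bot.observe()['position'])
E
```

```text
[319.84583412 194.36510311] [319.99134583 178.2535771 ] [ 0.45616166 -0.11414752  0.36373222] [ 0.46271584 -0.18896512  0.22154493]
```

View pics/w1.png

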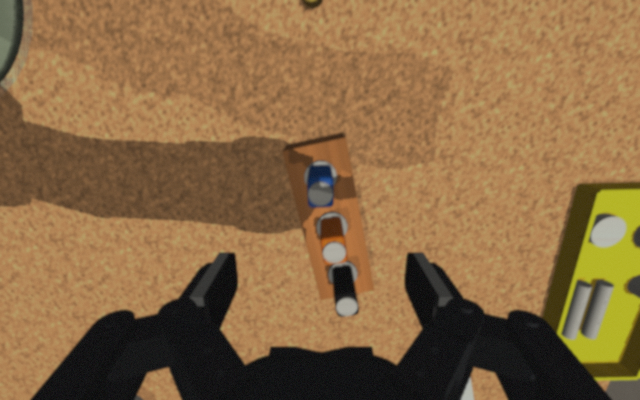

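```bash
python3 - <<'E'
from h import *
W=cam('wrist'); im=bot.grab_frame('wrist')
s=bot.observe(); print(s['position'],s['tool_rot'],s['qd'])
crop(im,280,130,380,330,3,'w2.png')
x=np.load('W1.npy')
C=(W)
hsv=cv2.cvtColor(im,cv2.COLOR_RGB2HSV)
print(proj(W,[.4575,-.197,.112]))
E
```

```text
[ 0.46076218 -0.19215846  0.2213738 ] [-1.56873523 -0.00177868  0.02790259] [ 0.07688646 -0.01342439  0.07255439  0.02243548  0.00371019  0.00527592
  0.08874681]
[314.55296317 201.66363502]
```

View pics/w2.png

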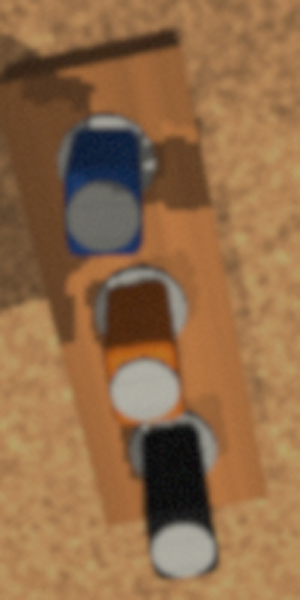

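```bash
python3 -m crank '[{"hand":0,"dy":30},{"hand":0,"dy":60},{"hand":0,"dy":90},{"hand":0,"dy":120},{"hand":0,"dy":140},{"hand":0,"dy":150},{"hand":0,"dy":154},{"hand":0,"dy":154},{"hand":0,"dy":154},{"hand":0.3,"dy":154},{"hand":0.3,"dy":154}]' 40
python3 - <<'E'
from h import *
W=cam('wrist');s=bot.observe(); print(s['position'],s['tool_rot'],s['qd'])
im=bot.grab_frame('wrist');crop(im,120,50,520,400,2,'w3.png')
E
```

```text
[ 0.46076218 -0.19215846  0.2213738 ] [-1.56873523 -0.00177868  0.02790259] [ 0.07688646 -0.01342439  0.07255439  0.02243548  0.00371019  0.00527592
  0.08874681]$[0]: bad value
```

View pics/w3.png

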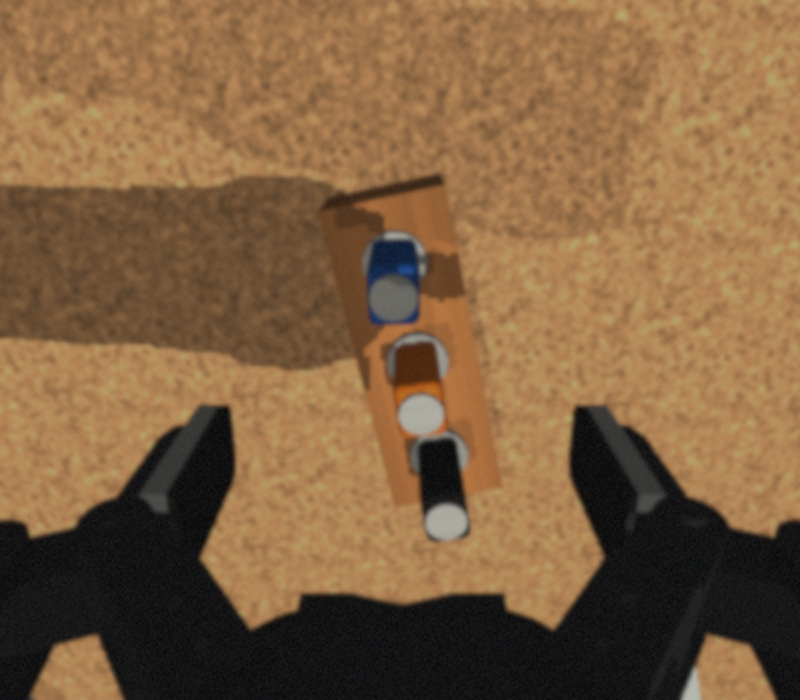

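```bash
python3 -m crank '[{"hand":0,"dx":0,"dy":20,"dz":0,"yaw":0},{"hand":0,"dx":0,"dy":50,"dz":0,"yaw":0},{"hand":0,"dx":0,"dy":75,"dz":0,"yaw":0},{"hand":0,"dx":0,"dy":95,"dz":0,"yaw":0},{"hand":0,"dx":0,"dy":100,"dz":0,"yaw":0},{"hand":0,"dx":0,"dy":100,"dz":0,"yaw":0},{"hand":0,"dx":0,"dy":100,"dz":0,"yaw":0}]' 40
python3 - <<'E'
from h import *
W=cam('wrist');s=bot.observe(); print(s['position'],s['tool_rot'],s['qd'])
im=bot.grab_frame('wrist');crop(im,120,50,520,400,2,'w4.png')
print(proj(W,[.4575,-.197,.112]))
E
```

```text
clock: 1.88
position: [0.4577, -0.1983, 0.122]
tool_rot: [-1.571, -0.0, 0.019]
force: [-0.1, 0.7, 0.6]
grip_width: 0.0854
[ 0.45767397 -0.19825737  0.1219768 ] [-1.57100558e+00 -1.75507489e-04  1.93967913e-02] [ 0.0006942  -0.01846766 -0.00682831 -0.00748425 -0.00067854  0.00079279
 -0.00163714]
[320.65693755 243.93266848]
```

View pics/w4.png

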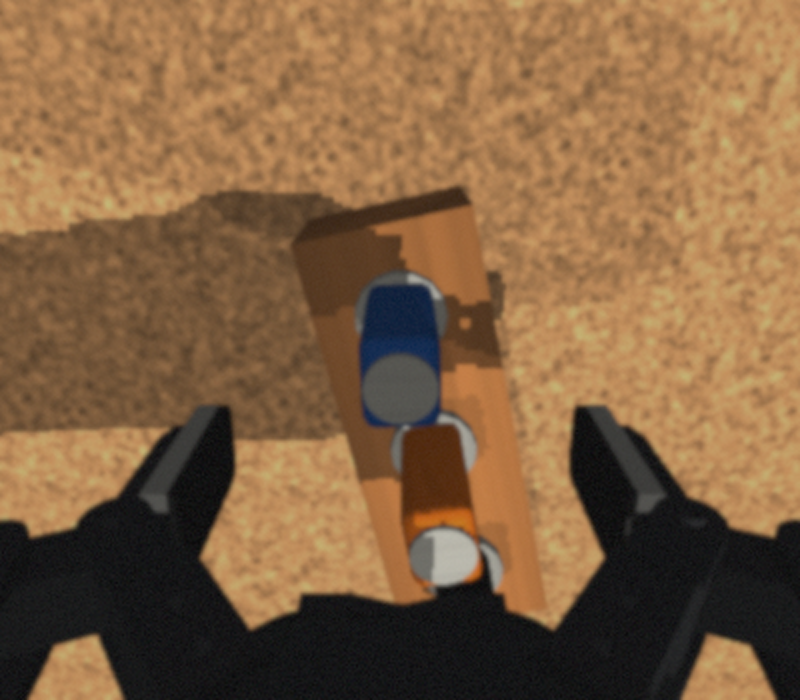

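```bash
python3 -m crank '[{"hand":0,"dx":0,"dy":15,"dz":1,"yaw":0},{"hand":0,"dx":0,"dy":35,"dz":1,"yaw":0},{"hand":0,"dx":0,"dy":50,"dz":1,"yaw":0},{"hand":0,"dx":0,"dy":54,"dz":1,"yaw":0},{"hand":0,"dx":0,"dy":54,"dz":1,"yaw":0},{"hand":0.5,"dx":0,"dy":54,"dz":1,"yaw":0},{"hand":0.8,"dx":0,"dy":54,"dz":1,"yaw":0},{"hand":1,"dx":0,"dy":54,"dz":1,"yaw":0},{"hand":1,"dx":0,"dy":54,"dz":1,"yaw":0},{"hand":1,"dx":0,"dy":54,"dz":1,"yaw":0},{"hand":1,"dx":0,"dy":54,"dz":1,"yaw":0},{"hand":1,"dx":0,"dy":54,"dz":1,"yaw":0}]' 60
```

```text
clock: 2.93
position: [0.4578, -0.1969, 0.0678]
tool_rot: [-1.571, -0.0, 0.02]
force: [-1.4, 0.1, 9.5]
grip_width: 0.0232
```

```bash
python3 -m crank '[{"hand":1,"dx":0,"dy":-5,"dz":0,"yaw":0},{"hand":1,"dx":0,"dy":-15,"dz":0,"yaw":0},{"hand":1,"dx":0,"dy":-35,"dz":0,"yaw":0},{"hand":1,"dx":0,"dy":-60,"dz":0,"yaw":0},{"hand":1,"dx":0,"dy":-80,"dz":0,"yaw":0},{"hand":1,"dx":0,"dy":-95,"dz":0,"yaw":0},{"hand":1,"dx":0,"dy":-100,"dz":0,"yaw":0},{"hand":1,"dx":0,"dy":-100,"dz":0,"yaw":0},{"hand":1,"dx":0,"dy":-100,"dz":0,"yaw":0},{"hand":1,"dx":0,"dy":-100,"dz":0,"yaw":0}]' 60
python3 - <<'E'
from h import *
s=bot.observe(); print(s['position'],s['tool_rot'],s['force'],s['moment'])
im=bot.grab_frame('wrist');crop(im,120,50,520,400,2,'w5.png')
im=bot.grab_frame('scene');crop(im,120,100,320,260,4,'s5.png')
E
```

```text
clock: 3.77
position: [0.4571, -0.1967, 0.1665]
tool_rot: [-1.57, 0.001, 0.02]
force: [0.8, -0.1, -2.1]
grip_width: 0.0233
[ 0.45709419 -0.19666564  0.1664898 ] [-1.57022277e+00  1.17661290e-03  2.00388266e-02] [ 0.80198303 -0.11463523 -2.05753114] [-0.02429861 -0.04536033 -0.01493702]
```

View pics/w5.png

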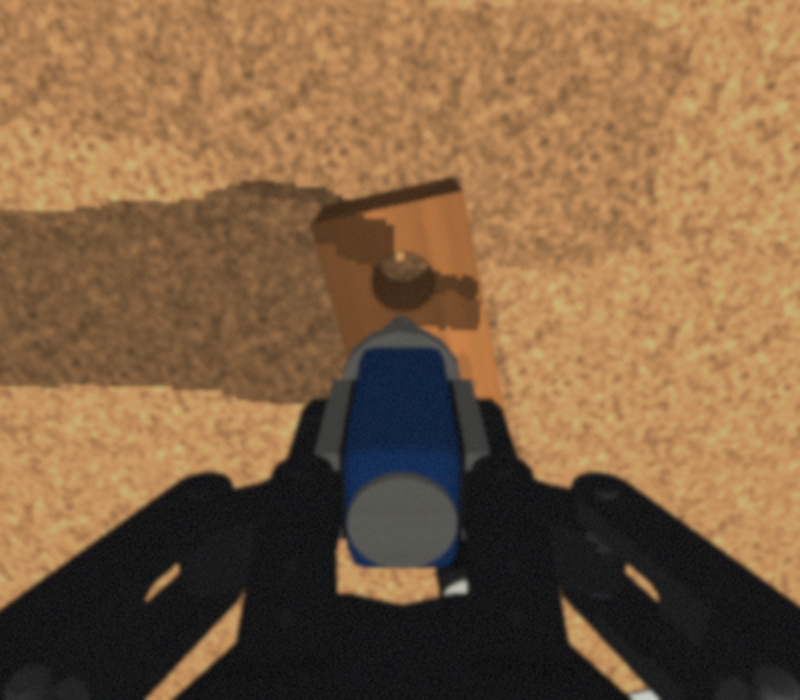

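View pics/s5.png

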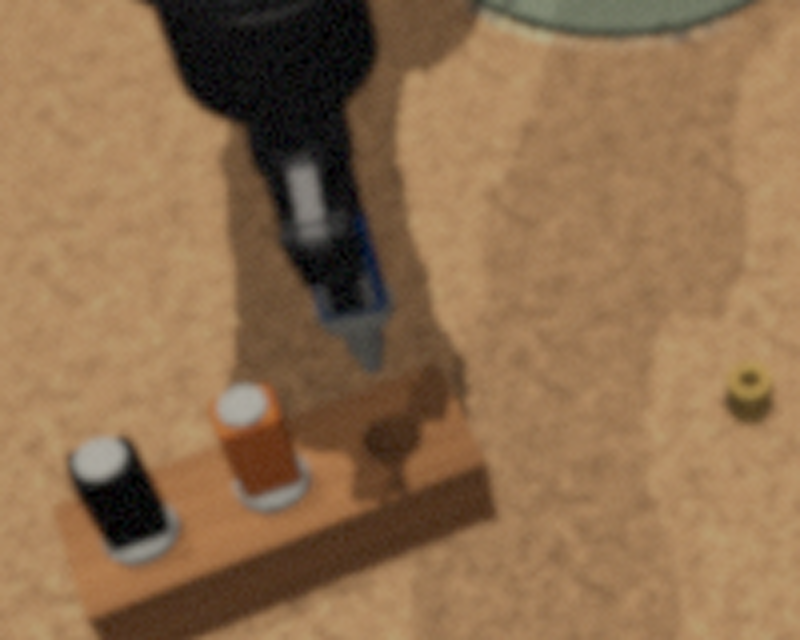

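```bash
python3 - <<'E'
from h import *
W=cam('wrist');p=bot.observe()['position'];print(p)
tipz=p[2]-.0678+.007
c=lambda u,v:(u/2+120,v/2+50)
print('cap',ray(W,c(402.5,519),tipz+.105)-p,'tip',ray(W,c(402,320),tipz)-p, 'hole', ray(W,c(403,281),.05))
print(proj(W,p),proj(W,[p[0],p[1],tipz]),proj(W,[p[0],p[1],tipz+.105]))
E
```

```text
[ 0.45715313 -0.19657075  0.16644424]
cap [1.44553948e-04 8.49724492e-05 4.42000000e-02] tip [-7.36349671e-05  2.62526529e-03 -6.08000000e-02] hole [ 0.45755641 -0.19619537  0.05      ]
[320.96734845 254.55684   ] [321.02512161 213.28114696] [320.89021269 309.66601888]
```

```bash
python3 -m crank '[{"hand":1,"dx":3,"dy":-15,"dz":15,"yaw":0},{"hand":1,"dx":9,"dy":-15,"dz":45,"yaw":0},{"hand":1,"dx":16,"dy":-15,"dz":80,"yaw":0},{"hand":1,"dx":24,"dy":-15,"dz":118,"yaw":0},{"hand":1,"dx":31,"dy":-15,"dz":155,"yaw":0},{"hand":1,"dx":38,"dy":-15,"dz":192,"yaw":0},{"hand":1,"dx":46,"dy":-15,"dz":230,"yaw":0},{"hand":1,"dx":52,"dy":-15,"dz":262,"yaw":0},{"hand":1,"dx":57,"dy":-15,"dz":288,"yaw":0},{"hand":1,"dx":60,"dy":-15,"dz":301,"yaw":0},{"hand":1,"dx":60,"dy":-15,"dz":301,"yaw":0},{"hand":1,"dx":60,"dy":-15,"dz":301,"yaw":0}]' 60
python3 -m crank '[{"hand":1,"dx":0,"dy":0,"dz":0,"yaw":0},{"hand":1,"dx":0,"dy":0,"dz":0,"yaw":0},{"hand":1,"dx":0,"dy":0,"dz":0,"yaw":0}]' 60
python3 - <<'E'
from h import *
W=cam('wrist')
s=bot.observe(); print(s['position'],s['tool_rot'],s['force'],s['moment'],abs(s['qd']).max())
im=bot.grab_frame('wrist');cv2.imwrite('pics/w6r.png',im[:,:,::-1]);crop(im,120,50,520,400,2,'w6.png')
np.savez('W6',K=W[0],R=W[1],t=W[2],p=s['position'])
print(proj(W,[.5105,.1453,.088]))
E
```

```text
clock: 4.87
position: [0.5112, 0.1054, 0.1816]
tool_rot: [-1.571, 0.001, 0.021]
force: [0.3, -1.2, -1.1]
grip_width: 0.0235
clock: 5.12
position: [0.5115, 0.1042, 0.1822]
tool_rot: [-1.571, 0.0, 0.018]
force: [-0.1, -0.6, -1.4]
grip_width: 0.0236
[0.51154658 0.10418123 0.18223454] [-1.57115096e+00  1.51422711e-04  1.83903947e-02] [-0.11538526 -0.61403774 -1.43080877] [ 0.00330252 -0.0161684  -0.00513401] 0.004570771299262757
[320.60551919 150.63189022]
```

View pics/w6.png

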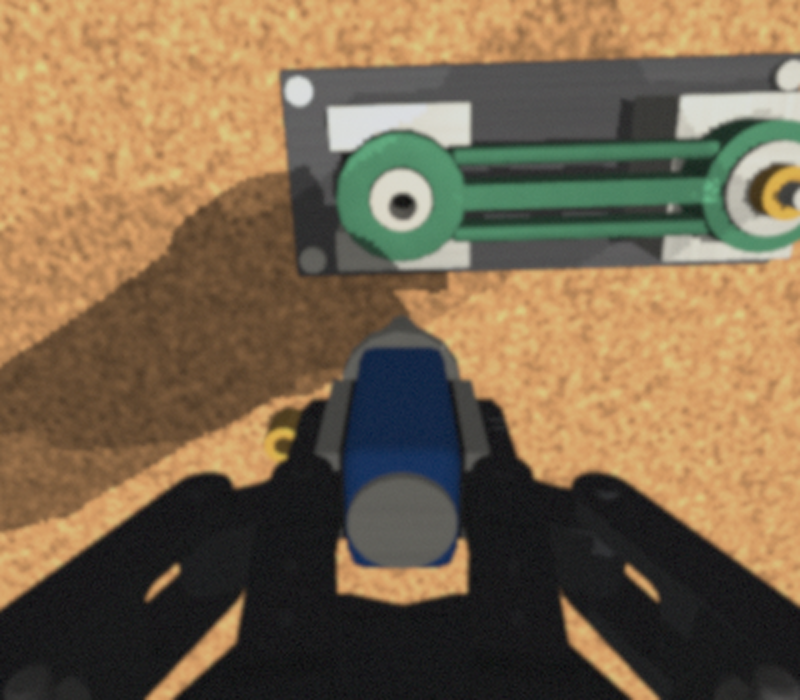

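Good view. Measure the bush outline and bore by ellipse fit.

```bash
python3 - <<'E'
from h import *
d=np.load('W6.npz');C=(d['K'],d['R'],d['t']);p=d['p']
im=cv2.imread('pics/w6r.png'); 
x0,y0,f=290,120,10
big=cv2.resize(im[y0:y0+60,x0:x0+60],None,fx=f,fy=f,interpolation=cv2.INTER_CUBIC)
cv2.imwrite('pics/w6b.png',big)
hsv=cv2.cvtColor(big,cv2.COLOR_BGR2HSV)
def ell(m,name,z):
    cs,_=cv2.findContours(m,cv2.RETR_EXTERNAL,cv2.CHAIN_APPROX_NONE)
    for c in sorted(cs,key=cv2.contourArea)[::-1][:1]:
        e=cv2.fitEllipse(cv2.convexHull(c)); uv=((e[0][0]+.5)/f-.5+x0,(e[0][1]+.5)/f-.5+y0)
        print(name,e,uv,ray(C,uv,z)[:2])
        cv2.ellipse(big,e,(0,0,255),1)
w=((hsv[:,:,1]<60)&(hsv[:,:,2]>110)).astype(np.uint8)
# keep component near centre
cs,_=cv2.findContours(w,cv2.RETR_EXTERNAL,cv2.CHAIN_APPROX_NONE)
best=[c for c in cs if cv2.pointPolygonTest(cv2.convexHull(c),(305,305),False)>0][-1:]
m=np.zeros_like(w);cv2.drawContours(m,best,-1,1,-1);ell(m,'bush',.088)
inn=m&(hsv[:,:,2]<120).astype(np.uint8)
inn=cv2.erode(m,np.ones((25,25)))&inn
ell(inn,'bore',.088)
g=((hsv[:,:,0]>60)&(hsv[:,:,0]<90)&(hsv[:,:,1]>90)).astype(np.uint8)
cv2.imwrite('pics/w6c.png',big)
E
```

```text
bush ((305.8720703125, 299.1105651855469), (329.303955078125, 331.1573486328125), 152.1230010986328) (320.13720703125, 149.4610565185547) [0.5101032  0.14624306]
bore ((314.2573547363281, 330.3961181640625), (123.47843170166016, 124.2568588256836), 111.30618286132812) (320.9757354736328, 152.58961181640626) [0.5108305  0.14371142]
```

View pics/w6c.png

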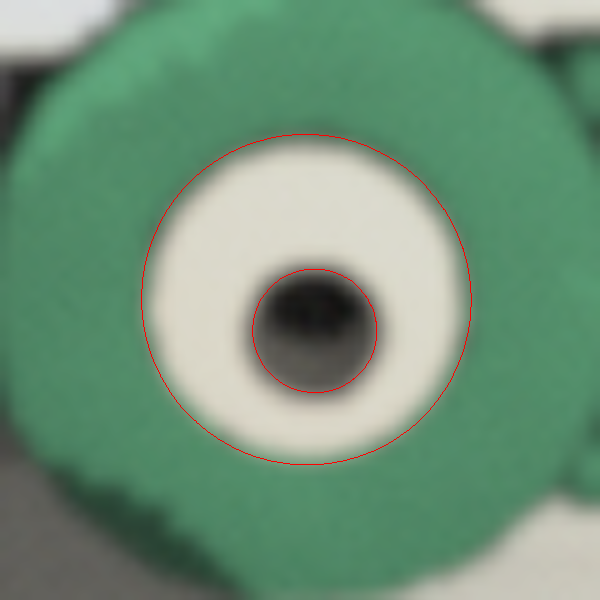

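```bash
python3 - <<'E'
from h import *
d=np.load('W6.npz');C=(d['K'],d['R'],d['t']);p=d['p']
im=cv2.imread('pics/w6r.png');x0,y0,f=285,200,8
cv2.imwrite('pics/w6d.png',cv2.resize(im[y0:y0+60,x0:x0+75],None,fx=f,fy=f,interpolation=cv2.INTER_CUBIC))
tz=p[2]-.0608
for z,r in((0,4.2),(.001,5),(.016,5),(.016,9),(.043,9),(.043,18),(.049,18)):
    c=[proj(C,[p[0]+r/1e3*np.cos(a),p[1]+r/1e3*np.sin(a),tz+z]) for a in np.linspace(0,6.28,90)]
    c=np.array(c); i=c[:,1].argmin(); q=((c[i]-[x0,y0]+.5)*f-.5); print(z,r,c[i].round(2),'crop',q.round(0), 'lr',((c[:,0].min()-x0+.5)*f).round(),((c[:,0].max()-x0+.5)*f).round())
E
```

```text
0 4.2 [320.76 207.97] crop [290.  67.] lr 247.0 337.0
0.001 5 [320.72 207.44] crop [289.  63.] lr 238.0 345.0
0.016 5 [320.71 215.17] crop [289. 125.] lr 234.0 349.0
0.016 9 [320.52 209.77] crop [288.  82.] lr 188.0 395.0
0.043 9 [320.47 226.16] crop [287. 213.] lr 173.0 410.0
0.043 18 [319.96 212.16] crop [283. 101.] lr 55.0 529.0
0.049 18 [319.93 216.07] crop [283. 132.] lr 47.0 537.0
```

View pics/w6d.png

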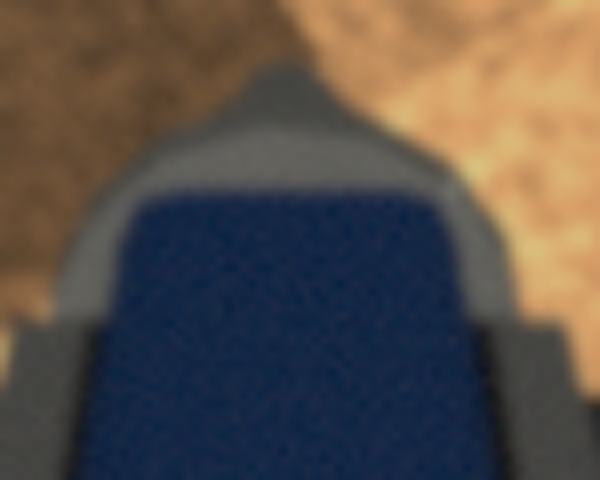

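```bash
python3 -m crank '[{"hand":1,"dx":0,"dy":0,"dz":10,"yaw":0},{"hand":1,"dx":0,"dy":0,"dz":25,"yaw":0},{"hand":1,"dx":0,"dy":0,"dz":36,"yaw":0},{"hand":1,"dx":0,"dy":5,"dz":39.6,"yaw":0},{"hand":1,"dx":0,"dy":15,"dz":39.6,"yaw":0},{"hand":1,"dx":0,"dy":23,"dz":39.6,"yaw":0},{"hand":1,"dx":0,"dy":28,"dz":39.6,"yaw":0},{"hand":1,"dx":0,"dy":28,"dz":39.6,"yaw":0},{"hand":1,"dx":0,"dy":28,"dz":39.6,"yaw":0},{"hand":1,"dx":0,"dy":28,"dz":39.6,"yaw":0},{"hand":1,"dx":0,"dy":28,"dz":39.6,"yaw":0}]' 60
python3 - <<'E'
from h import *
W=cam('wrist')
s=bot.observe(); print(s['position'],s['tool_rot'],s['force'],s['moment'],abs(s['qd']).max())
im=bot.grab_frame('wrist');crop(im,270,130,370,230,6,'w7.png')
E
```

```text
clock: 6.08
position: [0.511, 0.1448, 0.1546]
tool_rot: [-1.571, -0.0, 0.02]
force: [-0.8, -0.7, -1.7]
grip_width: 0.0232
[0.5109593  0.14475712 0.15459284] [-1.57074402e+00 -4.81617359e-04  1.96486772e-02] [-0.78142095 -0.69103185 -1.65048043] [ 0.0552417  -0.0095572  -0.03111232] 0.001661142612841333
```

View pics/w7.png

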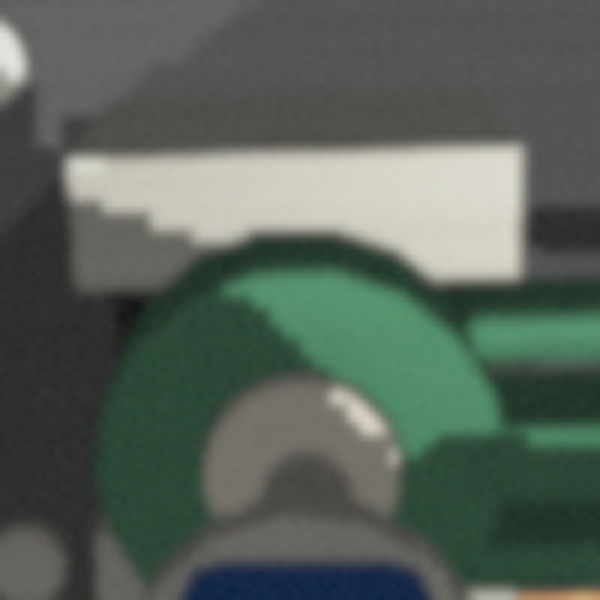

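```bash
for i in 1 2 3; do python3 -m crank '[{"hand":1,"dx":0,"dy":0,"dz":0,"yaw":0},{"hand":1,"dx":0,"dy":0,"dz":0,"yaw":0}]' 60 | tr '\n' ' '; python3 -c "
from h import *
s=bot.observe();print(s['position'],s['force'],s['qpos'])"; done
```

```text
clock: 6.3 position: [0.5109, 0.1449, 0.1545] tool_rot: [-1.571, -0.0, 0.02] force: [0.6, -0.4, -0.7] grip_width: 0.0233 [0.5108648  0.14487836 0.15449162] [ 0.59922903 -0.3651028  -0.72452232] [-0.00617     0.51597793 -0.51471362  1.90108774  0.34166751  0.81129473
 -0.68353352]
clock: 6.47 position: [0.5108, 0.1449, 0.1544] tool_rot: [-1.571, -0.0, 0.02] force: [0.4, 0.5, -1.4] grip_width: 0.0233 [0.51078461 0.14490368 0.1543872 ] [ 0.37462069  0.53713991 -1.39802463] [-0.00627648  0.51611669 -0.51467646  1.9011935   0.34166572  0.81123524
 -0.68355553]
clock: 6.63 position: [0.5107, 0.1449, 0.1543] tool_rot: [-1.571, 0.0, 0.02] force: [-0.4, 0.5, -2.3] grip_width: 0.0233 [0.51074438 0.14491478 0.15430683] [-0.41022818  0.47524702 -2.3448527 ] [-0.00631859  0.51626299 -0.51465879  1.90120773  0.34164798  0.81124075
 -0.68358425]
```

```bash
python3 -m crank '[{"hand":1,"dx":0,"dy":0,"dz":-0.5,"yaw":0},{"hand":1,"dx":0,"dy":0,"dz":-1.1,"yaw":0},{"hand":1,"dx":0,"dy":1,"dz":-1.1,"yaw":0},{"hand":1,"dx":0,"dy":2,"dz":-1.1,"yaw":0},{"hand":1,"dx":0,"dy":3,"dz":-1.1,"yaw":0},{"hand":1,"dx":0,"dy":3.5,"dz":-1.1,"yaw":0},{"hand":1,"dx":0,"dy":3.5,"dz":-1.1,"yaw":0},{"hand":1,"dx":0,"dy":3.5,"dz":-1.1,"yaw":0},{"hand":1,"dx":0,"dy":3.5,"dz":-1.1,"yaw":0}]' 60
python3 -m crank '[{"hand":1,"dx":0,"dy":0.5,"dz":0,"yaw":0},{"hand":1,"dx":0,"dy":1,"dz":0,"yaw":0},{"hand":1,"dx":0,"dy":1,"dz":0,"yaw":0},{"hand":1,"dx":0,"dy":1,"dz":0,"yaw":0}]' 60
```

```text
clock: 7.38
position: [0.5108, 0.1438, 0.1508]
tool_rot: [-1.571, -0.0, 0.02]
force: [-0.2, -0.6, -1.9]
grip_width: 0.023
clock: 7.72
position: [0.5107, 0.1438, 0.1498]
tool_rot: [-1.571, 0.0, 0.02]
force: [0.7, -0.6, -1.4]
grip_width: 0.0232
```

Tip now near 0.089. Light touches, 1 mm at a time.

```bash
for i in 1; do python3 -m crank '[{"hand":1,"dx":0,"dy":0.5,"dz":0,"yaw":0},{"hand":1,"dx":0,"dy":1,"dz":0,"yaw":0},{"hand":1,"dx":0,"dy":1,"dz":0,"yaw":0}]' 60; done
python3 -m crank '[{"hand":1,"dx":0,"dy":0.5,"dz":0,"yaw":0},{"hand":1,"dx":0,"dy":1,"dz":0,"yaw":0},{"hand":1,"dx":0,"dy":1,"dz":0,"yaw":0}]' 60
```

```text
clock: 7.97
position: [0.5107, 0.1438, 0.1487]
tool_rot: [-1.571, 0.0, 0.02]
force: [0.5, -0.9, -1.4]
grip_width: 0.0232
clock: 8.22
position: [0.5108, 0.1438, 0.1477]
tool_rot: [-1.571, 0.0, 0.02]
force: [0.2, -0.2, -1.6]
grip_width: 0.0232
```

```bash
python3 -m crank '[{"hand":1,"dx":0,"dy":0.5,"dz":0,"yaw":0},{"hand":1,"dx":0,"dy":1,"dz":0,"yaw":0},{"hand":1,"dx":0,"dy":1,"dz":0,"yaw":0}]' 60
python3 -m crank '[{"hand":1,"dx":0,"dy":0.5,"dz":0,"yaw":0},{"hand":1,"dx":0,"dy":1,"dz":0,"yaw":0},{"hand":1,"dx":0,"dy":1,"dz":0,"yaw":0}]' 60
python3 -m crank '[{"hand":1,"dx":0,"dy":0.5,"dz":0,"yaw":0},{"hand":1,"dx":0,"dy":1,"dz":0,"yaw":0},{"hand":1,"dx":0,"dy":1,"dz":0,"yaw":0}]' 60
```

```text
clock: 8.47
position: [0.5107, 0.1438, 0.1467]
tool_rot: [-1.571, 0.0, 0.02]
force: [0.4, -0.1, -1.1]
grip_width: 0.0233
clock: 8.72
position: [0.5107, 0.1438, 0.1457]
tool_rot: [-1.571, 0.0, 0.02]
force: [-0.1, -0.0, -1.2]
grip_width: 0.0233
clock: 8.97
position: [0.5108, 0.1438, 0.1447]
tool_rot: [-1.571, 0.0, 0.02]
force: [-0.1, 0.5, -1.7]
grip_width: 0.0233
```

```bash
python3 -m crank '[{"hand":1,"dx":0,"dy":1,"dz":0,"yaw":0},{"hand":1,"dx":0,"dy":2,"dz":0,"yaw":0},{"hand":1,"dx":0,"dy":3,"dz":0,"yaw":0},{"hand":1,"dx":0,"dy":4,"dz":0,"yaw":0},{"hand":1,"dx":0,"dy":4,"dz":0,"yaw":0}]' 60
python3 -m crank '[{"hand":1,"dx":0,"dy":1,"dz":0,"yaw":0},{"hand":1,"dx":0,"dy":2,"dz":0,"yaw":0},{"hand":1,"dx":0,"dy":3,"dz":0,"yaw":0},{"hand":1,"dx":0,"dy":4,"dz":0,"yaw":0},{"hand":1,"dx":0,"dy":4,"dz":0,"yaw":0}]' 60
python3 -m crank '[{"hand":1,"dx":0,"dy":1,"dz":0,"yaw":0},{"hand":1,"dx":0,"dy":2,"dz":0,"yaw":0},{"hand":1,"dx":0,"dy":2,"dz":0,"yaw":0},{"hand":1,"dx":0,"dy":2,"dz":0,"yaw":0}]' 60
python3 - <<'E'
from h import *
im=bot.grab_frame('scene');crop(im,300,80,460,230,4,'s8.png')
E
```

```text
clock: 9.38
position: [0.5107, 0.1438, 0.1406]
tool_rot: [-1.571, 0.0, 0.02]
force: [-0.3, -0.2, -1.2]
grip_width: 0.0235
clock: 9.8
position: [0.5107, 0.1438, 0.1366]
tool_rot: [-1.571, 0.0, 0.02]
force: [-0.6, -0.6, -2.1]
grip_width: 0.0235
clock: 10.13
position: [0.5107, 0.1438, 0.1348]
tool_rot: [-1.571, 0.0, 0.02]
force: [-0.2, 0.0, -1.5]
grip_width: 0.0232
```

View pics/s8.png

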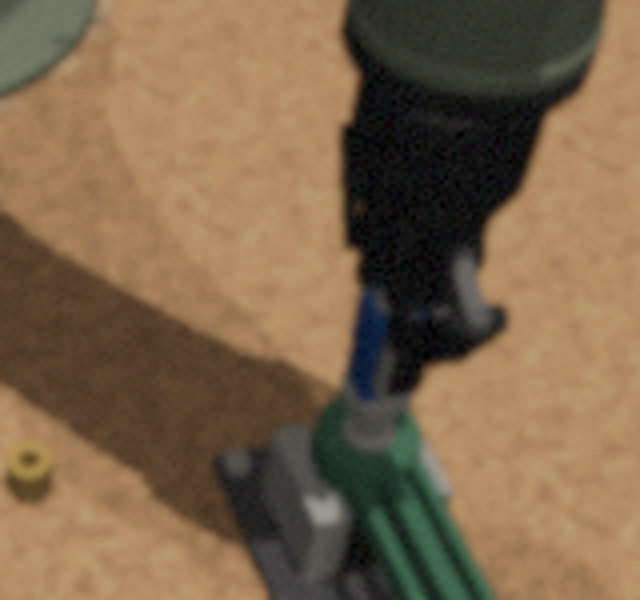

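```bash
python3 -m crank '[{"hand":1,"dx":0,"dy":0.5,"dz":0,"yaw":0},{"hand":1,"dx":0,"dy":1,"dz":0,"yaw":0},{"hand":1,"dx":0,"dy":1.5,"dz":0,"yaw":0},{"hand":1,"dx":0,"dy":2,"dz":0,"yaw":0}]' 60
python3 -m crank '[{"hand":1,"dx":0,"dy":0.3,"dz":0,"yaw":0},{"hand":1,"dx":0,"dy":0.6,"dz":0,"yaw":0}]' 60
python3 -m crank '[{"hand":1,"dx":0,"dy":0.3,"dz":0,"yaw":0},{"hand":1,"dx":0,"dy":0.6,"dz":0,"yaw":0}]' 60
```

```text
clock: 10.52
position: [0.5108, 0.1438, 0.1328]
tool_rot: [-1.571, -0.0, 0.02]
force: [-0.1, 0.2, 3.6]
grip_width: 0.0234
clock: 10.68
position: [0.5109, 0.1439, 0.1326]
tool_rot: [-1.571, -0.0, 0.02]
force: [-2.6, -0.7, 8.6]
grip_width: 0.0231
clock: 10.85
position: [0.511, 0.1439, 0.1321]
tool_rot: [-1.571, -0.001, 0.02]
force: [-1.3, -1.0, 8.3]
grip_width: 0.0233
```

```bash
python3 -m crank '[{"hand":1,"dx":0,"dy":0.5,"dz":0,"yaw":0},{"hand":1,"dx":0,"dy":1,"dz":0,"yaw":0},{"hand":1,"dx":0,"dy":1.5,"dz":0,"yaw":0},{"hand":1,"dx":0,"dy":2,"dz":0,"yaw":0}]' 60
python3 -m crank '[{"hand":1,"dx":0,"dy":0.5,"dz":0,"yaw":0},{"hand":1,"dx":0,"dy":1,"dz":0,"yaw":0},{"hand":1,"dx":0,"dy":1.5,"dz":0,"yaw":0},{"hand":1,"dx":0,"dy":2,"dz":0,"yaw":0}]' 60
```

```text
clock: 11.18
position: [0.5112, 0.144, 0.1302]
tool_rot: [-1.571, -0.001, 0.02]
force: [-1.8, -0.6, 10.0]
grip_width: 0.0234
clock: 11.52
position: [0.5112, 0.144, 0.1282]
tool_rot: [-1.571, -0.001, 0.02]
force: [-1.9, -0.1, 9.9]
grip_width: 0.0232
```

```bash
python3 -m crank '[{"hand":1,"dx":0,"dy":0.5,"dz":0,"yaw":0},{"hand":1,"dx":0,"dy":1,"dz":0,"yaw":0},{"hand":1,"dx":0,"dy":1.5,"dz":0,"yaw":0},{"hand":1,"dx":0,"dy":2,"dz":0,"yaw":0},{"hand":1,"dx":0,"dy":2.5,"dz":0,"yaw":0},{"hand":1,"dx":0,"dy":3,"dz":0,"yaw":0},{"hand":1,"dx":0,"dy":3.5,"dz":0,"yaw":0},{"hand":1,"dx":0,"dy":4,"dz":0,"yaw":0}]' 60
python3 -m crank '[{"hand":1,"dx":0,"dy":0.5,"dz":0,"yaw":0},{"hand":1,"dx":0,"dy":1,"dz":0,"yaw":0},{"hand":1,"dx":0,"dy":1.5,"dz":0,"yaw":0},{"hand":1,"dx":0,"dy":2,"dz":0,"yaw":0},{"hand":1,"dx":0,"dy":2.5,"dz":0,"yaw":0},{"hand":1,"dx":0,"dy":3,"dz":0,"yaw":0},{"hand":1,"dx":0,"dy":3.5,"dz":0,"yaw":0},{"hand":1,"dx":0,"dy":4,"dz":0,"yaw":0}]' 60
```

```text
clock: 12.18
position: [0.5112, 0.144, 0.1242]
tool_rot: [-1.571, -0.001, 0.02]
force: [-1.3, -1.1, 7.7]
grip_width: 0.0234
clock: 12.85
position: [0.5112, 0.144, 0.1201]
tool_rot: [-1.571, -0.001, 0.02]
force: [-1.4, -0.2, 9.6]
grip_width: 0.0236
```

```bash
python3 -m crank '[{"hand":1,"dx":0,"dy":0.5,"dz":0,"yaw":0},{"hand":1,"dx":0,"dy":1,"dz":0,"yaw":0},{"hand":1,"dx":0,"dy":1.5,"dz":0,"yaw":0},{"hand":1,"dx":0,"dy":2,"dz":0,"yaw":0},{"hand":1,"dx":0,"dy":2.5,"dz":0,"yaw":0},{"hand":1,"dx":0,"dy":3,"dz":0,"yaw":0},{"hand":1,"dx":0,"dy":3.5,"dz":0,"yaw":0},{"hand":1,"dx":0,"dy":4,"dz":0,"yaw":0}]' 60
python3 -m crank '[{"hand":1,"dx":0,"dy":0.5,"dz":0,"yaw":0},{"hand":1,"dx":0,"dy":1,"dz":0,"yaw":0},{"hand":1,"dx":0,"dy":1.5,"dz":0,"yaw":0},{"hand":1,"dx":0,"dy":2,"dz":0,"yaw":0},{"hand":1,"dx":0,"dy":2.5,"dz":0,"yaw":0},{"hand":1,"dx":0,"dy":3,"dz":0,"yaw":0},{"hand":1,"dx":0,"dy":3.5,"dz":0,"yaw":0},{"hand":1,"dx":0,"dy":4,"dz":0,"yaw":0}]' 60
```

```text
clock: 13.52
position: [0.5111, 0.144, 0.1161]
tool_rot: [-1.571, -0.001, 0.02]
force: [-1.4, -0.5, 9.0]
grip_width: 0.0234
clock: 14.18
position: [0.5111, 0.1439, 0.1121]
tool_rot: [-1.571, -0.001, 0.02]
force: [-1.5, -1.2, 7.6]
grip_width: 0.0236
```

```bash
python3 -m crank '[{"hand":1,"dx":0,"dy":0.5,"dz":0,"yaw":0},{"hand":1,"dx":0,"dy":1,"dz":0,"yaw":0},{"hand":1,"dx":0,"dy":1.5,"dz":0,"yaw":0},{"hand":1,"dx":0,"dy":2,"dz":0,"yaw":0},{"hand":1,"dx":0,"dy":2.5,"dz":0,"yaw":0},{"hand":1,"dx":0,"dy":3,"dz":0,"yaw":0},{"hand":1,"dx":0,"dy":3.5,"dz":0,"yaw":0},{"hand":1,"dx":0,"dy":3.5,"dz":0,"yaw":0}]' 60
```

```text
clock: 14.85
position: [0.5107, 0.1438, 0.1079]
tool_rot: [-1.571, 0.0, 0.02]
force: [-0.3, 0.3, -0.8]
grip_width: 0.0234
```

```bash
python3 -m crank '[{"hand":1,"dx":0,"dy":1,"dz":0,"yaw":0},{"hand":1,"dx":0,"dy":1.5,"dz":0,"yaw":0},{"hand":1,"dx":0,"dy":1.5,"dz":0,"yaw":0},{"hand":1,"dx":0,"dy":1.5,"dz":0,"yaw":0},{"hand":1,"dx":0,"dy":1.5,"dz":0,"yaw":0}]' 60
python3 - <<'E'
from h import *
im=bot.grab_frame('scene');crop(im,340,150,440,250,6,'s9.png')
im=bot.grab_frame('top');crop(im,225,150,305,240,6,'t9.png')
E
```

```text
clock: 15.27
position: [0.5108, 0.1439, 0.1066]
tool_rot: [-1.571, 0.0, 0.02]
force: [0.1, -0.1, -2.0]
grip_width: 0.023
```

View pics/s9.png

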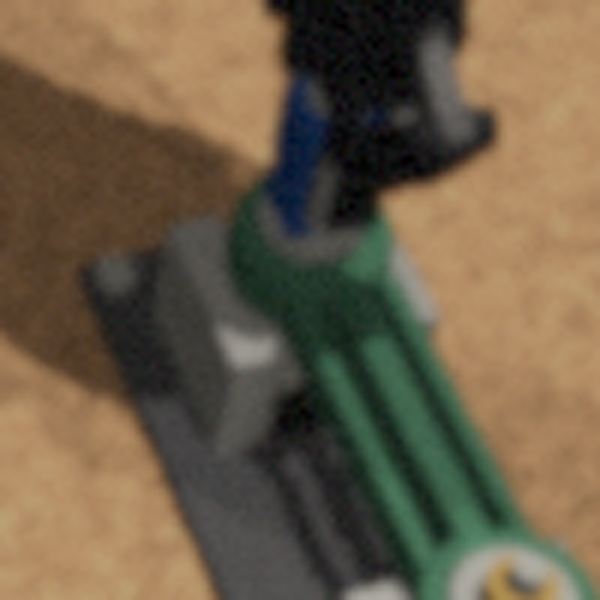

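View pics/t9.png

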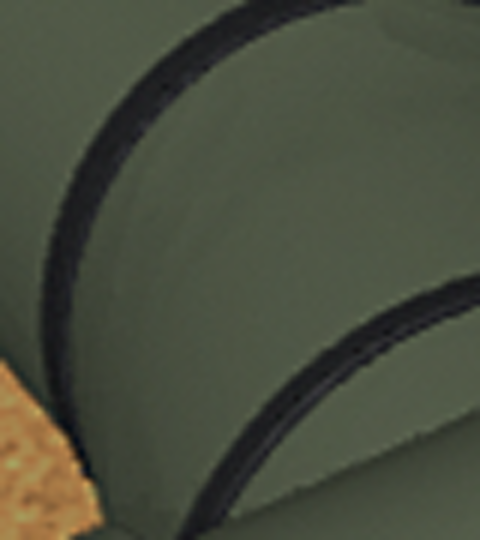

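```bash
python3 -m crank '[{"hand":1,"dx":0,"dy":-2,"dz":0,"yaw":0},{"hand":1,"dx":0,"dy":-6,"dz":0,"yaw":0},{"hand":1,"dx":0,"dy":-11,"dz":0,"yaw":0},{"hand":1,"dx":0,"dy":-17,"dz":0,"yaw":0},{"hand":1,"dx":0,"dy":-24,"dz":0,"yaw":0},{"hand":1,"dx":0,"dy":-32,"dz":0,"yaw":0},{"hand":1,"dx":0,"dy":-40,"dz":0,"yaw":0},{"hand":1,"dx":0,"dy":-50,"dz":0,"yaw":0},{"hand":1,"dx":0,"dy":-60,"dz":0,"yaw":0},{"hand":1,"dx":0,"dy":-70,"dz":0,"yaw":0},{"hand":1,"dx":0,"dy":-76,"dz":0,"yaw":0},{"hand":1,"dx":0,"dy":-76,"dz":0,"yaw":0}]' 60
python3 -m crank '[{"hand":1,"dx":0,"dy":0,"dz":-15,"yaw":0},{"hand":1,"dx":0,"dy":0,"dz":-35,"yaw":0},{"hand":1,"dx":0,"dy":0,"dz":-42,"yaw":0},{"hand":1,"dx":0,"dy":0,"dz":-42,"yaw":0},{"hand":1,"dx":0,"dy":0,"dz":-42,"yaw":0},{"hand":1,"dx":0,"dy":0,"dz":-42,"yaw":0}]' 60
python3 - <<'E'
from h import *
im=bot.grab_frame('wrist');crop(im,120,50,520,400,2,'w10.png')
im=bot.grab_frame('scene');crop(im,340,150,440,250,6,'s10.png')
E
```

```text
clock: 16.37
position: [0.5114, 0.144, 0.1841]
tool_rot: [-1.57, -0.002, 0.02]
force: [0.2, 0.1, -0.8]
grip_width: 0.0232
clock: 16.87
position: [0.5115, 0.1028, 0.1826]
tool_rot: [-1.57, 0.0, 0.021]
force: [-0.6, 0.6, -1.5]
grip_width: 0.0231
```

View pics/w10.png

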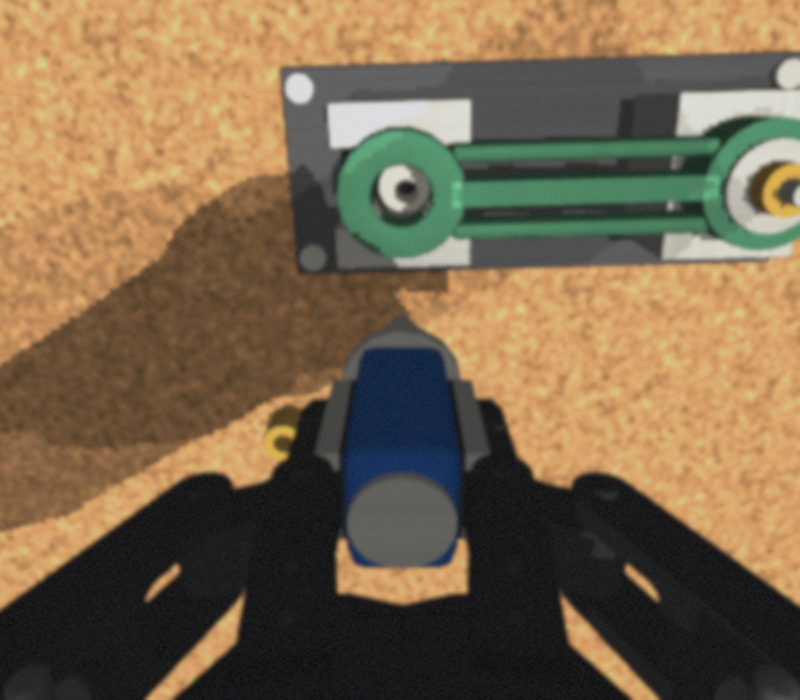

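View pics/s10.png

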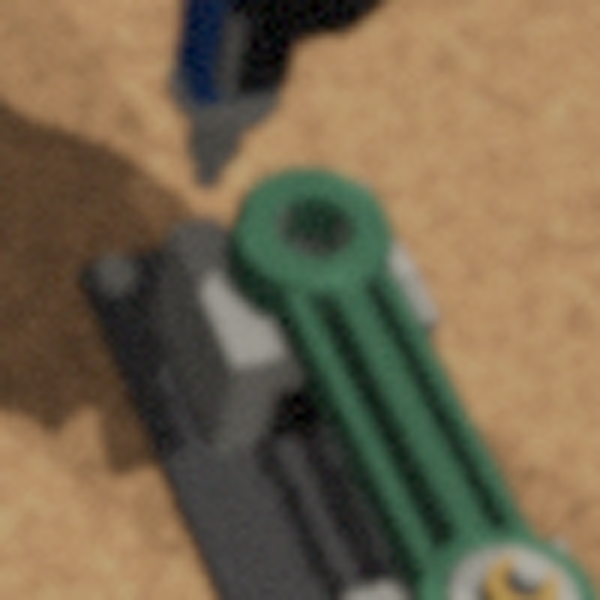

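```bash
python3 -m crank '[{"hand":1,"dx":-3,"dy":0,"dz":-15,"yaw":0},{"hand":1,"dx":-9,"dy":0,"dz":-45,"yaw":0},{"hand":1,"dx":-16,"dy":0,"dz":-80,"yaw":0},{"hand":1,"dx":-24,"dy":0,"dz":-118,"yaw":0},{"hand":1,"dx":-31,"dy":0,"dz":-155,"yaw":0},{"hand":1,"dx":-38,"dy":0,"dz":-190,"yaw":0},{"hand":1,"dx":-46,"dy":0,"dz":-228,"yaw":0},{"hand":1,"dx":-52,"dy":0,"dz":-260,"yaw":0},{"hand":1,"dx":-57,"dy":0,"dz":-285,"yaw":0},{"hand":1,"dx":-60,"dy":0,"dz":-298,"yaw":0},{"hand":1,"dx":-60,"dy":0,"dz":-298,"yaw":0},{"hand":1,"dx":-60,"dy":0,"dz":-298,"yaw":0}]' 60
python3 -m crank '[{"hand":1,"dx":0,"dy":0,"dz":0,"yaw":0},{"hand":1,"dx":0,"dy":0,"dz":0,"yaw":0},{"hand":1,"dx":0,"dy":0,"dz":0,"yaw":0},{"hand":1,"dx":0,"dy":0,"dz":0,"yaw":0}]' 60
python3 - <<'E'
from h import *
im=bot.grab_frame('wrist');crop(im,120,50,520,400,2,'w11.png')
E
```

```text
clock: 17.97
position: [0.4577, -0.1972, 0.1825]
tool_rot: [-1.57, -0.0, 0.019]
force: [0.6, 0.9, -1.1]
grip_width: 0.0234
clock: 18.3
position: [0.4578, -0.1966, 0.1826]
tool_rot: [-1.571, -0.0, 0.021]
force: [-0.1, 0.2, -2.5]
grip_width: 0.023
```

View pics/w11.png

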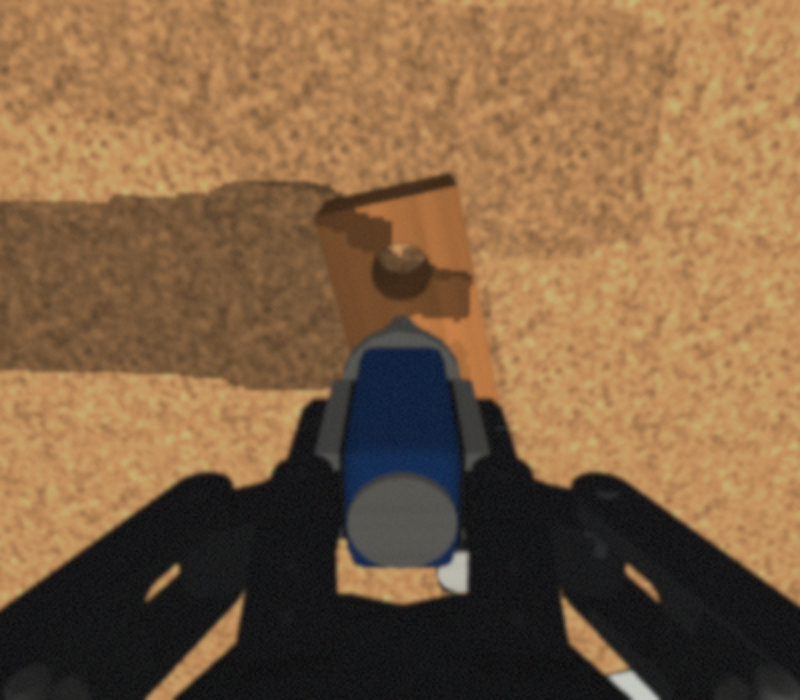

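```bash
python3 -m crank '[{"hand":1,"dx":0,"dy":12,"dz":0,"yaw":0},{"hand":1,"dx":0,"dy":30,"dz":0,"yaw":0},{"hand":1,"dx":0,"dy":50,"dz":0,"yaw":0},{"hand":1,"dx":0,"dy":65,"dz":0,"yaw":0},{"hand":1,"dx":0,"dy":80,"dz":0,"yaw":0},{"hand":1,"dx":0,"dy":92,"dz":0,"yaw":0},{"hand":1,"dx":0,"dy":102,"dz":0,"yaw":0},{"hand":1,"dx":0,"dy":109,"dz":0,"yaw":0},{"hand":1,"dx":0,"dy":112,"dz":0,"yaw":0},{"hand":1,"dx":0,"dy":112.5,"dz":0,"yaw":0},{"hand":1,"dx":0,"dy":112.5,"dz":0,"yaw":0},{"hand":1,"dx":0,"dy":112.5,"dz":0,"yaw":0}]' 60
python3 -m crank '[{"hand":1,"dx":0,"dy":0.5,"dz":0,"yaw":0},{"hand":1,"dx":0,"dy":1,"dz":0,"yaw":0},{"hand":1,"dx":0,"dy":1.5,"dz":0,"yaw":0},{"hand":1,"dx":0,"dy":2,"dz":0,"yaw":0},{"hand":1,"dx":0,"dy":2,"dz":0,"yaw":0}]' 60
```

```text
clock: 19.35
position: [0.4579, -0.1974, 0.0706]
tool_rot: [-1.571, -0.001, 0.02]
force: [0.6, -0.1, -1.3]
grip_width: 0.023
clock: 19.77
position: [0.4576, -0.1973, 0.0681]
tool_rot: [-1.571, 0.0, 0.02]
force: [0.3, -0.0, -1.6]
grip_width: 0.0234
```

```bash
python3 -m crank '[{"hand":1,"dx":0,"dy":0.3,"dz":0,"yaw":0},{"hand":1,"dx":0,"dy":0.6,"dz":0,"yaw":0},{"hand":1,"dx":0,"dy":0.6,"dz":0,"yaw":0}]' 60
```

```text
clock: 20.02
position: [0.4575, -0.1973, 0.0678]
tool_rot: [-1.571, 0.0, 0.02]
force: [-2.0, -0.0, 7.1]
grip_width: 0.0234
```

Collar is seated. Open gradually, then lift away.

```bash
python3 -m crank '[{"hand":0.55,"dx":0,"dy":0,"dz":0,"yaw":0},{"hand":0.4,"dx":0,"dy":0,"dz":0,"yaw":0},{"hand":0.2,"dx":0,"dy":0,"dz":0,"yaw":0},{"hand":0,"dx":0,"dy":0,"dz":0,"yaw":0},{"hand":0,"dx":0,"dy":0,"dz":0,"yaw":0},{"hand":0,"dx":0,"dy":0,"dz":0,"yaw":0},{"hand":0,"dx":0,"dy":0,"dz":0,"yaw":0}]'
python3 -m crank '[{"hand":0,"dx":0,"dy":-10,"dz":0,"yaw":0},{"hand":0,"dx":0,"dy":-30,"dz":0,"yaw":0},{"hand":0,"dx":0,"dy":-60,"dz":0,"yaw":0},{"hand":0,"dx":0,"dy":-95,"dz":0,"yaw":0},{"hand":0,"dx":0,"dy":-125,"dz":0,"yaw":0},{"hand":0,"dx":0,"dy":-150,"dz":0,"yaw":0},{"hand":0,"dx":0,"dy":-155,"dz":0,"yaw":0},{"hand":0,"dx":0,"dy":-155,"dz":0,"yaw":0},{"hand":0,"dx":0,"dy":-155,"dz":0,"yaw":0},{"hand":0,"dx":0,"dy":-155,"dz":0,"yaw":0}]'
python3 - <<'E'
from h import *
W=cam('wrist');print(proj(W,[.4575,-.197,.112]))
im=bot.grab_frame('wrist');crop(im,280,130,380,330,3,'w12.png')
im=bot.grab_frame('scene');crop(im,120,150,440,290,2.4,'s12.png')
E
```

```text
clock: 20.6
position: [0.4576, -0.1973, 0.0675]
tool_rot: [-1.571, -0.0, 0.02]
force: [0.9, 0.2, 0.6]
grip_width: 0.0856
clock: 21.43
position: [0.457, -0.1971, 0.2216]
tool_rot: [-1.57, 0.001, 0.02]
force: [0.2, -0.3, -0.1]
grip_width: 0.0854
[321.60593895 193.01187856]
```

View pics/w12.png

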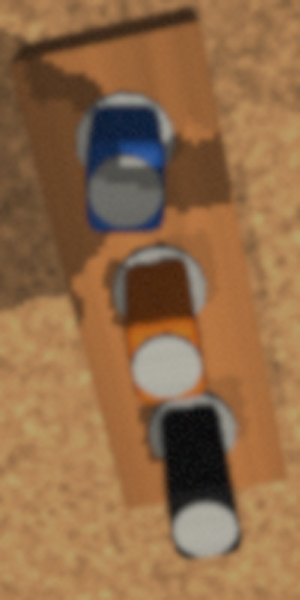

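View pics/s12.png

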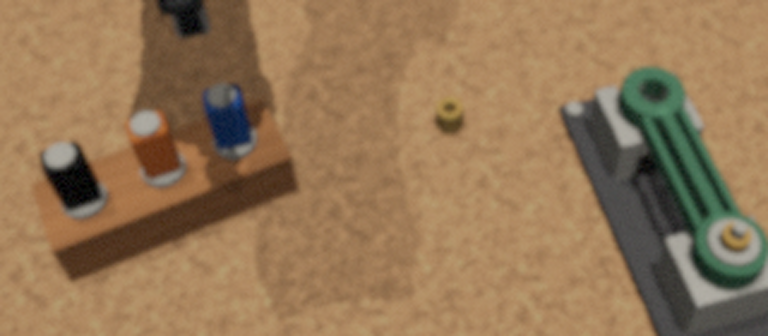

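```bash
python3 -c "
from workcell import bot
print(bot.observe()['clock'],bot.job_done())"
```

```text
the job is handed in; nothing more can be done
21.5333 None
```

The old white bush is out of the eye and in the catch tray, and the blue drift is back upright in its stand hole, released. I handed the job in at 21.5 s.

- **Finding the bore:** From the wrist picture I measured the bore about 2.6 mm off the bush's axis, mostly towards −y. The pilot went in on the first light touches, with no force above the noise.
- **Pushing out:** The shoulder met the bush at the expected height. The bush then slid steadily at about 9–12 N of pushing force, and the force dropped to zero when it let go. The highest tool-force reading was 10 N, well under the 30 N limit.
- **The bush:** I could not see it fall, because the drift and arm hid it. A wrist picture after I drew the drift out shows it lying below the empty eye bore.
- **The drift:** Its collar touched down at the height where it first stood, and in the last wrist picture its cap is within about 1 pixel of its starting position.
- **Bystanders:** In the last pictures the orange and black drifts and the bronze bush looked undisturbed, though I did not re-measure them. The arm was clear of everything.

No check failed or disagreed. One early move was refused for incomplete rows, and nothing moved as a result.

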